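Comb the loose pens into parallel rows in the pen tray

ROBOT

A 6-joint arm with a two-finger parallel gripper is mounted at the origin on a cart in front of the work surface, level with it; the furniture and walls round the work are solid. World frame = base frame: x ahead of the robot, y to its left, z up, the work surface at z = 0. Lengths are in mm, angles in rad, forces in N, time in s.
With the tool pointing down it reaches from about 275 to 1000 mm from the base axis. Payload 8.4 kg.
Tool frame: the origin (TCP) lies on the centre line of the jaws, within the pads' length; the fingertips stand 17 mm ahead of it and the grasp point (between the pads) lies 2 mm behind it (ctrl.finger_overhang is the distance from the TCP to the fingertips, in mm); z points along the fingers, y is the line along which they close (so a half turn about z gives the same grasp; the last joint's range is limited). The gripper opens to 85 mm and grips with 20 to 120 N. Pads are 22 mm wide; open, the fingers measure 114 mm over their backs; the gripper's body (76 mm by 85 mm) begins 54 mm behind the grasp point. The pads swing forward as they close: fully open they stand 13 mm farther back than shut.
Start: joints at [1.211, 0.353, 1.633, -0, 1.155, -0.002], TCP at [218.883, 585.422, 248.281] pointing down, gripper open.
Joint ranges: [-2.63, 2.63], [-0.92, 2.1], [0.06, 2.66], [-1.3, 4.44], [0, 2.69], [-3.02, 3.02]. Speed limits (rad/s): [2.22, 2.22, 2.79, 3.14, 3.14, 3.14].

INTERFACE

Orientations are given as a rotation vector (axis times angle).
In Python, from cell import sensors, cams, ctrl gives the robot as it stands.
- The arm moves only by the shell command python3 -m crank 'ROWS'. ROWS is JSON, a list of rows, each a list of 3 entries, a list of its own where there are three numbers: the opening, from -1 (shut) to 1 (fully open), so that 0 is half open, then the shift along the tool's x, y, z in mm, then the turn about the tool's z in degrees. A call has 1 to 10 rows; each row shifts and turns the commanded pose from where the row before left it, along the tool's axes as they then stand; what a row does not reach is not made up. A row lasts 1/12 s, in which the tool goes at most 41.7 mm and 7.16 degrees, less where a joint would pass 70% of its speed; a pose out of reach is approached as far as the arm can. A call with a gripper value outside its range is refused whole. The fingers move at their own pace and stop on an object; the grip force is fixed at half the most. Time passes only in rows, so rows that do not move let the fingers close. It gives the time, the measured TCP pose, the force, the opening and the grip force at its end, in the units of the state.
- sensors.sense(): the state, without advancing time (a new reading comes with each control period).
- cams.capture(name): name is "side" or "top"; returns a dict with "pixels" (420x560x3 uint8, red, green, blue), "z_map" (420x560 float32, mm along the optical axis (not along the pixel's ray), 0 where there is no reading), "K" (3x3 intrinsics, pixels), "D" ([k1, k2, p1, p2, k3] as OpenCV has them; the pictures are not rectified), "T" (4x4, takes a point from camera to world coordinates). Camera axes: x right, y up, looking along -z (the intrinsics and any distortion apply to the point x, -y, -z); pixel columns grow to the right and rows downward; lengths in mm; the calibration is good to about 2 mm. A picture is of the moment at which its call begins.
- ctrl.job_done(): hands the job in; it is judged then, once.
The state is a dict: "t": time; "joint_positions": joint angles; "joint_vel": joint speeds; "tau": joint torques, N m; "eef_pos": TCP position; "orientation": TCP orientation; "contact_force": force on the tool from outside, world axes, zero at the start; "torque": the same for the moment, N m; "grip_width": finger opening in mm; "gripper_force": force on a finger pad.
Only numpy, scipy, OpenCV 4.12 (cv2) and the standard library are available. Lean on these libraries where they do the work, as an engineer would, in place of code of your own. Each camera call takes 0.05 s, during which the arm holds its last target. There are 200 camera calls.

TASK

Take the small desk rake by its handle and comb the four scattered pens in the wooden tray together into straight parallel rows against the tray's near wall, pressing gently with the rake until you feel them firm up snug against it (a few newtons, certainly under 20). Then lift the rake out without spoiling the rows, stand it upright on the desk clear of the tray and let go. Never touch the pens with the gripper, and leave the other things on the desk where they are.

Things in the scene. Friction and masses are not known exactly. Their poses are not given: they have to be found in the camera images.
- tray: Open light-wood tray, fixed to the desk, outside 290 x 216 mm, 24 mm high. Origin: centre of its underside. Its x axis runs from the near wall (robot's side, at -x) to the far wall, y along the near wall, z up. Inside it is 274 mm (x) by 200 mm (y), floor 6 mm above the origin, walls 8 mm thick and rising 18 mm above the floor.
- tray_stop (a point): Middle of the inner face of the tray's near wall, at floor level (137 mm from the tray's origin along -x, 6 mm up). Axes as the tray's: x points into the tray, away from this wall. The four pens packed side by side reach 40 mm from this face.
- rake_grip (a point): Grip point on the rake's handle axis, 72 mm above the blade tips; z up the handle. Handle: wood, 24 x 24 mm square, from 43 to 106 mm above the tips. The rake, about 0.2 kg, stands by itself upright on its blade tips on the white desk left of the tray (that desk lies 4 mm lower than the mat under the tray).
- rake: The rake; origin midway between its blade tips, x and y as rake_grip's. Metal head under the handle: bar 126 mm along y, 30 mm deep (x), 29 to 43 mm above the tips; under it seven blades 28 mm deep (x), 8 mm wide, 19 mm apart, too close for a pen to slip between. Its pushing faces are 14 to 15 mm either side of the handle's axis along x. Same front and back.
- pen1_mid (a point): Centre (half-way up) of one of four equal black pens, 151 mm long, 10 mm wide, 9 mm thick, about 11 g, lying flat on the tray's floor, askew, none crossing another; x along the pen. They slide when pushed and do not roll.
- pen2_mid (a point): Centre (half-way up) of one of four equal black pens, 151 mm long, 10 mm wide, 9 mm thick, about 11 g, lying flat on the tray's floor, askew, none crossing another; x along the pen. They slide when pushed and do not roll.
- pen3_mid (a point): Centre (half-way up) of one of four equal black pens, 151 mm long, 10 mm wide, 9 mm thick, about 11 g, lying flat on the tray's floor, askew, none crossing another; x along the pen. They slide when pushed and do not roll.
- pen4_mid (a point): Centre (half-way up) of one of four equal black pens, 151 mm long, 10 mm wide, 9 mm thick, about 11 g, lying flat on the tray's floor, askew, none crossing another; x along the pen. They slide when pushed and do not roll.
- mouse: Bystander: computer mouse, 113 x 58 x 26 mm, on the black mat right of the tray; origin under its centre.
- eraser: Bystander: eraser, 46 x 26 x 13 mm, left of the tray towards the back; origin under its centre.
- sticky_notes: Bystander: pad of sticky notes, 63 x 62 x 10 mm, left of the tray towards the robot; origin under its centre.
- usb_hub: Bystander: small grey hub, 78 x 30 x 12 mm, far right of the tray; origin under its centre.
- earbud_case: Bystander: earbud case, 26 x 58 x 43 mm, at the back left; origin under its centre.

How it is judged (in metres and radians):
On the way:
1. the four pens lie in parallel rows against the near wall and the rake presses on them with at least 1.5 N (angle between the x axis of each of pen1_mid, pen2_mid, pen3_mid, pen4_mid and the y axis of tray, either way round below 0.1 rad and x of pen1_mid in the frame of tray_stop between 0 and 0.043 m and z of each of pen1_mid, pen2_mid, pen3_mid, pen4_mid in the frame of tray_stop below 0.009 m and x of pen2_mid in the frame of tray_stop between 0 and 0.043 m and x of pen3_mid in the frame of tray_stop between 0 and 0.043 m and x of pen4_mid in the frame of tray_stop between 0 and 0.043 m and (contact force between rake and pen1 above 1.5 N or contact force between rake and pen2 above 1.5 N or contact force between rake and pen3 above 1.5 N or contact force between rake and pen4 above 1.5 N)), for 0.2 s.
At the end, for the whole second after the job is handed in: All four pens flat on the tray floor, within 0.1 rad of parallel to the near wall, every centre within 43 mm of its inner face; the rake upright (within 0.15 rad) on desk or mat, its handle axis over 160 mm from the tray's centre along it or 120 mm across it; all at rest (angle between the x axis of each of pen1_mid, pen2_mid, pen3_mid, pen4_mid and the y axis of tray, either way round below 0.1 rad and x of pen1_mid in the frame of tray_stop between 0 and 0.043 m and z of each of pen1_mid, pen2_mid, pen3_mid, pen4_mid in the frame of tray_stop below 0.009 m and x of pen2_mid in the frame of tray_stop between 0 and 0.043 m and x of pen3_mid in the frame of tray_stop between 0 and 0.043 m and x of pen4_mid in the frame of tray_stop between 0 and 0.043 m and linear speed of each of pen1, pen2, pen3, pen4, rake below 0.02 m/s and (x of rake_grip in the frame of tray above 0.16 m or x of rake_grip in the frame of tray below -0.16 m or y of rake_grip in the frame of tray above 0.12 m or y of rake_grip in the frame of tray below -0.12 m) and angle between rake_grip's own z axis and vertical below 0.15 rad and height (world z) of rake_grip between 0.06 and 0.085 m); the robot touches nothing.
It fails at once if the rake presses on a pen with more than 20 N (contact force between rake and pen1 above 20 N or contact force between rake and pen2 above 20 N or contact force between rake and pen3 above 20 N or contact force between rake and pen4 above 20 N).
It fails at once if the gripper or arm touches a pen (contact force between any of the fingers, the arm and pen1 above 0.3 N or contact force between any of the fingers, the arm and pen2 above 0.3 N or contact force between any of the fingers, the arm and pen3 above 0.3 N or contact force between any of the fingers, the arm and pen4 above 0.3 N).
It fails at once if another thing on the desk is moved by more than 25 mm (distance of any of mouse, eraser, sticky_notes, usb_hub, earbud_case from where it was at the start of the episode above 0.025 m).
It also fails if it takes over 64 s, if anything falls off the work surface, if the arm or the gripper's body presses on something with over 40 N, if the wrist force passes 120 N, or if a joint passes its speed limit or range.

## Working session

There is one attempt and no reset: what is moved stays moved. The work goes in short steps, Python scripts to look and compute and a shell command to move; the robot and the scene stay as the last step left them, time stands still between calls to the robot, and variables do not carry over. Pictures are saved under pics/ and viewed, at most 10 in all, crops included, and the job is handed in when it is done.

```bash
ls; mkdir -p pics
cat > h.py <<'E'
import numpy as np, cv2
from cell import sensors, cams, ctrl
def cap(n,f=None):
    c=cams.capture(n)
    if f: cv2.imwrite('pics/'+f,c['pixels'][:,:,::-1])
    return c
def cloud(c):
    h,w=c['z_map'].shape
    u,v=np.meshgrid(np.arange(w),np.arange(h))
    p=cv2.undistortPoints(np.stack([u,v],-1).reshape(-1,1,2).astype(np.float64),np.array(c['K']),np.array(c['D'])).reshape(h,w,2)
    z=c['z_map']; P=np.stack([p[...,0]*z,-p[...,1]*z,-z],-1)
    T=np.array(c['T']); return P@T[:3,:3].T+T[:3,3]
def ray_at(c,u,v,h):
    p=cv2.undistortPoints(np.array([[[u,v]]],float),np.array(c['K']),np.array(c['D']))[0,0]
    T=np.array(c['T']); d=T[:3,:3]@np.array([p[0],-p[1],-1]); o=T[:3,3]
    return o+d*(h-o[2])/d[2]
E
python3 - <<'E'
from h import *
for n in('top','side'):
    c=cap(n,n+'1.png'); P=cloud(c); np.save(n+'P.npy',P); print(n,np.round(c['T'],2).tolist(),np.round(c['D'],3))
    print((c['z_map']>0).mean())
print({k:np.round(v,3) for k,v in sensors.sense().items()}, ctrl.finger_overhang)
E
```

```text
pics
top [[0.02, 1.0, -0.05, 515.56], [-1.0, 0.02, -0.01, -153.77], [-0.01, 0.05, 1.0, 1275.23], [0.0, 0.0, 0.0, 1.0]] [0.018 0.    0.    0.    0.   ]
0.9958843537414966
side [[-1.0, -0.01, 0.05, 674.48], [0.05, -0.38, 0.92, 1465.78], [0.02, 0.92, 0.38, 753.32], [0.0, 0.0, 0.0, 1.0]] [-0.054  0.     0.     0.     0.   ]
0.987687074829932
{'t': np.float64(0.1), 'joint_positions': array([ 1.211,  0.354,  1.634,  0.   ,  1.155, -0.002]), 'joint_vel': array([-0.   , -0.001, -0.001, -0.001,  0.001, -0.001]), 'tau': array([ 0.0000e+00, -6.0636e+01, -3.4282e+01,  0.0000e+00,  4.0000e-03,
        0.0000e+00]), 'eef_pos': array([218.733, 585.036, 247.626]), 'orientation': array([-5.590e-01, -3.091e+00,  2.000e-03]), 'contact_force': array([0.186, 0.3  , 0.26 ]), 'torque': array([ 0.033, -0.016,  0.076]), 'gripper_force': np.float64(0.0), 'grip_width': np.float64(85.307)} 17.0
```

View pics/top1.png

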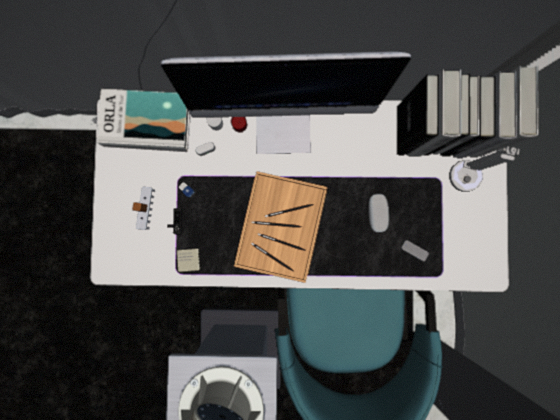

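View pics/side1.png

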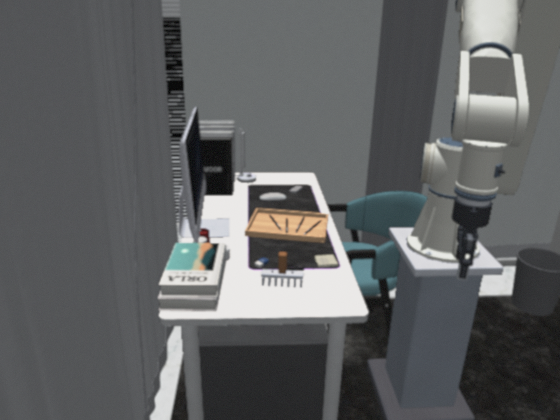

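The top view shows the tray at about (235–327, 172–280) with four pens. The rake's head spans (138–155, 186–230), with its bar running along world x. In the side view the rake stands upright at (282, 262–285). Next I'll get metric poses.

```bash
cat > m.py <<'E'
from h import *
def load(n):
    c=cap(n); return c,cloud(c),cv2.cvtColor(c['pixels'],cv2.COLOR_RGB2HSV)
def tray(P,H,img=None):
    m=(H[...,0]>5)&(H[...,0]<25)&(H[...,1]>60)&(H[...,2]>90)&(P[...,0]>200)&(P[...,0]<720)&(abs(P[...,1]+150)<260)&(P[...,2]<60)
    m=cv2.morphologyEx(m.astype(np.uint8),cv2.MORPH_CLOSE,np.ones((7,7)))
    n,l,s,_=cv2.connectedComponentsWithStats(m); k=1+s[1:,4].argmax(); return (l==k)
if __name__=='__main__':
    for n in('top','side'):
        c,P,H=load(n)
        m=tray(P,H); q=P[m]; r=cv2.minAreaRect(q[:,:2].astype(np.float32))
        print(n,'tray rect',np.round(r[0],1),np.round(r[1],1),round(r[2],2),'z pct',np.round(np.percentile(q[:,2],[2,25,50,75,98]),1))
        print(np.round(cv2.boxPoints(r),0).tolist())
        # pens
        er=cv2.erode(m.astype(np.uint8),np.ones((3,3)))>0
        pm=er&(H[...,2]<75)
        k,l,s,ce=cv2.connectedComponentsWithStats(pm.astype(np.uint8))
        for i in range(1,k):
            if s[i,4]<15: continue
            q=P[l==i]; rr=cv2.minAreaRect(q[:,:2].astype(np.float32))
            b=np.cov(q[:,:2].T); w,v=np.linalg.eigh(b); 
            print(' pen',np.round(ce[i]),s[i,4],np.round(rr[0],0),np.round(rr[1],0),'dir',round(np.degrees(np.arctan2(v[1,1],v[0,1]))%180,1),'z',q[:,2].mean().round(1))
        # rake
        g=(P[...,0]>330)&(P[...,0]<560)&(P[...,1]>150)&(P[...,1]<330)
        for lo,hi in((20,60),(85,125)):
            q=P[g&(P[...,2]>lo)&(P[...,2]<hi)]
            if len(q)<4: continue
            rr=cv2.minAreaRect(q[:,:2].astype(np.float32)); print(' rake',lo,len(q),np.round(rr[0],1),np.round(rr[1],1),round(rr[2],1),'z',np.round(np.percentile(q[:,2],[5,50,95]),1))
        q=P[g&(P[...,2]<15)]; print(' desk z',np.median(q[:,2]))
        b=(H[...,1]>80)&g&(H[...,0]<20)&(P[...,2]>30); q=P[b]; print(' brown',len(q),np.round(q.mean(0),1),np.round(np.percentile(q,[3,97],axis=0),0).tolist())
E
python3 m.py
```

```text
top tray rect [ 536.  -166.3] [222.6 297.2] 78.0 z pct [ 0.8  4.8  6.9 10.2 26.2]
[[368.0, -244.0], [658.0, -306.0], [704.0, -88.0], [414.0, -27.0]]
 pen [296. 208.] 49 [ 590. -213.] [ 5. 83.] dir 104.7 z 14.5
 pen [283. 225.] 51 [ 528. -174.] [86. 28.] dir 86.4 z 39.7
 pen [288. 244.] 55 [ 482. -192.] [88.  6.] dir 71.6 z 14.6
 pen [278. 261.] 54 [ 432. -163.] [85.  5.] dir 57.7 z 15.6
 rake 20 149 [540.3 241. ] [30.5 40. ] 84.4 z [30.2 38.4 42.8]
 desk z -3.458478865965162m.py:30: RuntimeWarning: Mean of empty slice.
  b=(H[...,1]>80)&g&(H[...,0]<20)&(P[...,2]>30); q=P[b]; print(' brown',len(q),np.round(q.mean(0),1),np.round(np.percentile(q,[3,97],axis=0),0).tolist())
  ret = um.true_divide(
Traceback (most recent call last):
  File "m.py", line 30, in <module>
    b=(H[...,1]>80)&g&(H[...,0]<20)&(P[...,2]>30); q=P[b]; print(' brown',len(q),np.round(q.mean(0),1),np.round(np.percentile(q,[3,97],axis=0),0).tolist())
                                                                                                                ~~~~~~~~~~~~~^^^^^^^^^^^^^^^^^
IndexError: index -1 is out of bounds for axis 0 with size 0
```

```bash
cat > m2.py <<'E'
from m import *
if __name__=='__main__':
    for n in('top','side'):
        c,P,H=load(n)
        m=tray(P,H); q=P[m]; r=cv2.minAreaRect(q[:,:2].astype(np.float32))
        print(n,'tray',np.round(r[0],1),np.round(r[1],1),round(r[2],2))
        g=(P[...,0]>380)&(P[...,0]<680)&(P[...,1]>200)&(P[...,1]<420)
        b=g&(H[...,1]>100)&(H[...,0]<18)&(P[...,2]>55); q=P[b]
        print(' brown',len(q),np.round(q.mean(0),1),np.round(np.percentile(q,[3,50,97],axis=0),0).tolist())
        for lo,hi in((28,56),(90,125)):
            mm=g&(P[...,2]>lo)&(P[...,2]<hi); q=P[mm]
            if len(q)<4: continue
            rr=cv2.minAreaRect(q[:,:2].astype(np.float32)); w,v=np.linalg.eigh(np.cov(q[:,:2].T))
            print(' rake',lo,len(q),np.round(rr[0],1),np.round(rr[1],1),round(rr[2],1),'pca',round(np.degrees(np.arctan2(v[1,1],v[0,1]))%180,1),'z',np.round(np.percentile(q[:,2],[5,50,95]),1),np.round(q.mean(0),1))
        x0,y0,x1,y1=(90,165,340,290) if n=='top' else (230,200,350,300)
        k=3 if n=='top' else 6
        cv2.imwrite(f'pics/{n}crop.png',cv2.resize(c['pixels'][y0:y1,x0:x1,::-1],None,fx=k,fy=k,interpolation=cv2.INTER_CUBIC))
E
python3 m2.py
```

```text
top tray [ 535.8 -166.3] [222.5 297. ] 78.04
 brown 88 [582.1 230.9  93.4] [[573.0, 223.0, 60.0], [582.0, 229.0, 100.0], [592.0, 244.0, 106.0]]
 rake 28 400 [582.6 235.6] [ 31.  125.4] 83.3 pca 173.2 z [33.6 39.  43.6] [581.7 233.5  39. ]
 rake 90 79 [582.6 235.2] [25.5 23.2] 81.4 pca 103.9 z [ 94.3 101.1 105.4] [582.5 234.4 100.7]
side tray [662.1 548.4] [1812.7  301.5] 80.32
 brown 120 [584.1 245.3  83.1] [[575.0, 231.0, 58.0], [584.0, 247.0, 85.0], [593.0, 252.0, 102.0]]
 rake 28 307 [584.  238.1] [ 35.6 121.8] 82.7 pca 172.9 z [29.4 36.7 50.1] [582.9 244.5  37.1]
 rake 90 52 [585.1 239.1] [23.8 23.7] 73.8 pca 24.3 z [ 91.9  98.5 102.6] [585.  241.9  98.1]
```

View pics/topcrop.png

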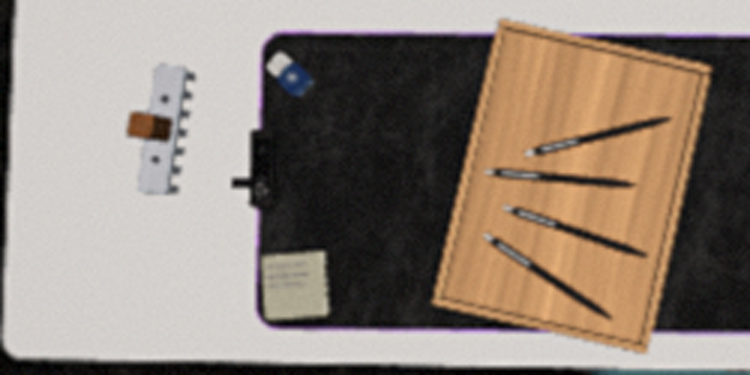

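View pics/sidecrop.png

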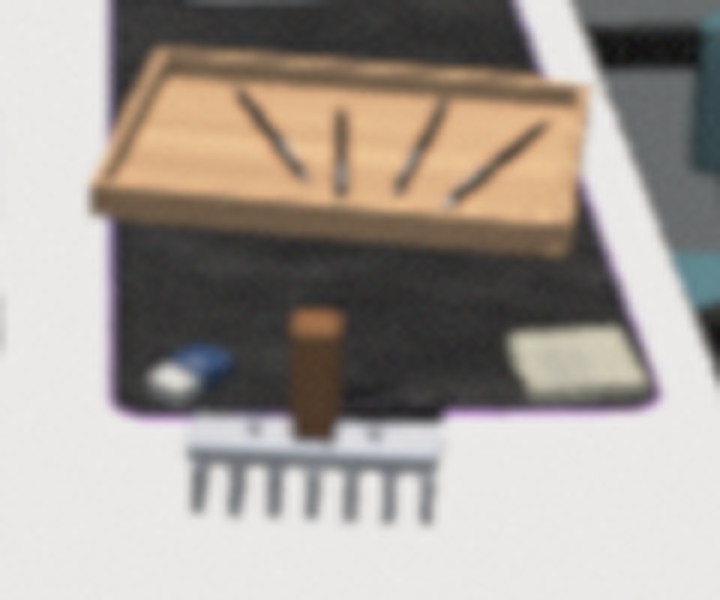

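The crops show pen ends at A (530,153)-(670,118), B (488,172)-(634,184), C (508,208)-(646,254), and D (487,237)-(610,317). The tray corners are at (502,20), (711,67), (646,352) and (434,303). The rake is upright on the white desk.

```bash
cat > tool.py <<'E'
from h import *
from scipy.spatial.transform import Rotation as Ro
def st(goal=None,yaw=None):
    s=sensors.sense(); R=Ro.from_rotvec(s['orientation']).as_matrix(); p=np.array(s['eef_pos'])
    print('t',round(float(s['t']),2),'p',np.round(p,1),'tool y yaw',round(np.degrees(np.arctan2(R[1,1],R[0,1])),1),'z',np.round(R[:,2],3),'F',np.round(s['contact_force'],1),'w',round(float(s['grip_width']),1),'q6',np.round(s['joint_positions'],2))
    if goal is not None: print('shift tool',np.round(R.T@(np.array(goal)-p),1))
    return s,R,p
E
python3 - <<'E'
from tool import *
c=cap('top'); f=lambda u,v,h:ray_at(c,90+u/3,165+v/3,h)[:2]
co=np.array([f(u,v,24) for u,v in((434,303),(646,352),(711,67),(502,20))])
print('corners',np.round(co,0).tolist()); ce=co.mean(0)
print('sides',np.round(np.linalg.norm(np.roll(co,-1,0)-co,axis=1),0))
x=(co[2]+co[3]-co[0]-co[1]);x/=np.linalg.norm(x); y=np.array([-x[1],x[0]])
print('centre',ce,'yaw',np.degrees(np.arctan2(x[1],x[0])))
for nme,(a,b) in dict(A=((530,153),(670,118)),B=((488,172),(634,184)),C=((508,208),(646,254)),D=((487,237),(610,317))).items():
    e=np.array([f(*a,12),f(*b,12)]); l=(e-ce)@np.array([x,y]).T
    print(nme,'len',round(np.linalg.norm(e[0]-e[1])),'tray-frame ends',np.round(l+[137,0],0).tolist())
st((582.5,236.5,70))
E
```

```text
corners [[416.0, -34.0], [372.0, -241.0], [652.0, -302.0], [696.0, -95.0]]
sides [212. 286. 211. 286.]
centre [ 534.01398427 -167.88215599] yaw -12.3361451599128
A len 143 tray-frame ends [[158.0, 49.0], [224.0, -79.0]]
B len 145 tray-frame ends [[130.0, 85.0], [152.0, -59.0]]
C len 144 tray-frame ends [[100.0, 58.0], [87.0, -86.0]]
D len 145 tray-frame ends [[67.0, 71.0], [19.0, -65.0]]
t 0.3 p [218.8 585.3 248. ] tool y yaw 69.5 z [-0. -0. -1.] F [-0.7  0.5  0.4] w 85.2 q6 [ 1.21  0.35  1.63  0.    1.16 -0.  ]
shift tool [-462.8 -199.3  178.1]
```

```bash
python3 -m crank '[[1,[-25,-10,3],-6.75],[1,[-30,-13,3],-6.75],[1,[-30,-13,4],0],[1,[-30,-13,4],0],[1,[-30,-13,4],0],[1,[-30,-13,4],0],[1,[-30,-13,4],0],[1,[-30,-13,4],0],[1,[-30,-13,4],0],[1,[0,0,0],0]]'; python3 -c "
from tool import *
st((582.5,236.5,66))"
```

```text
t: 1.13
eef_pos: [466.2, 428.6, 213.5]
orientation: [0.196, 3.134, -0.002]
contact_force: [-0.2, -0.3, -0.1]
grip_width: 85.1
gripper_force: 0.0
t 1.13 p [466.2 428.6 213.5] tool y yaw 82.8 z [ 0.001 -0.001 -1.   ] F [-0.2 -0.3 -0.1] w 85.1 q6 [ 0.74  0.4   1.65 -0.    1.1  -0.7 ]
shift tool [-139.1 -175.9  147.9]
```

```bash
python3 -m crank '[[1,[-23.1,-29.3,0],0],[1,[-23.2,-29.3,0],0],[1,[-23.2,-29.3,5],0],[1,[-23.2,-29.3,10],0],[1,[-23.2,-29.3,10],0],[1,[-23.2,-29.4,10],0],[1,[0,0,15],0],[1,[0,0,15],0],[1,[0,0,0],0],[1,[0,0,0],0]]'; python3 -c "
from tool import *
st((582.5,236.5,66))
cap('side','s2.png');c=cams.capture('side');cv2.imwrite('pics/s2c.png',cv2.resize(c['pixels'][190:310,220:360,::-1],None,fx=5,fy=5,interpolation=cv2.INTER_CUBIC))"
```

```text
t: 1.97
eef_pos: [578.2, 240.0, 148.8]
orientation: [-0.192, -3.134, 0.001]
contact_force: [0.3, -0.7, 0.4]
grip_width: 85.6
gripper_force: 0.0
t 1.97 p [578.2 240.  148.8] tool y yaw 83.0 z [-0.002 -0.001 -1.   ] F [ 0.3 -0.7  0.4] w 85.6 q6 [ 0.39  0.46  1.71  0.    0.97 -1.06]
shift tool [-4.8 -2.9 82.8]
```

View pics/s2c.png

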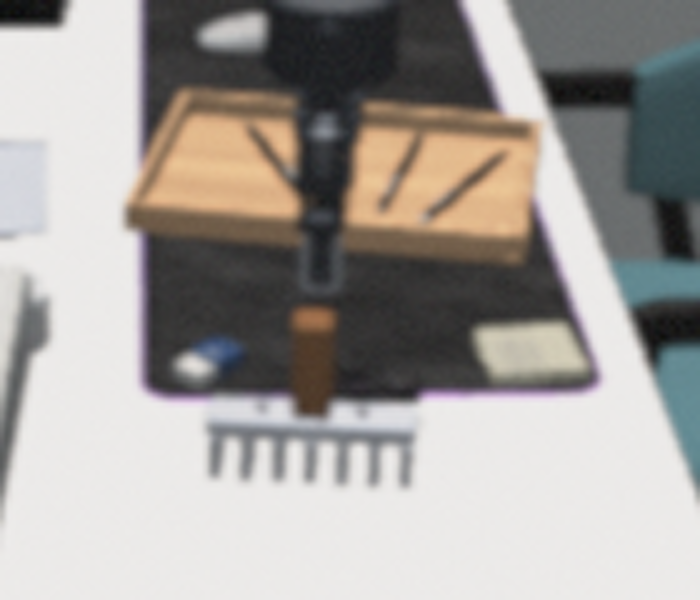

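The fingers sit above the handle, at (322,270) against (314,320) in the crop. That offset fits the 5 mm shift still to be made. Descending now.

```bash
python3 -m crank '[[1,[-4.8,-2.9,12],0],[1,[0,0,15],0],[1,[0,0,15],0],[1,[0,0,15],0],[1,[0,0,15],0],[1,[0,0,8],0],[1,[0,0,2.5],0],[1,[0,0,0],0],[1,[0,0,0],0]]'; python3 -c "
from tool import *
st((582.5,236.5,66))"
```

```text
t: 2.82
eef_pos: [583.7, 236.8, 67.3]
orientation: [0.192, 3.135, 0.001]
contact_force: [1.0, -0.1, 0.4]
grip_width: 85.5
gripper_force: 0.0
t 2.82 p [583.7 236.8  67.3] tool y yaw 83.0 z [ 0.001  0.    -1.   ] F [ 1.  -0.1  0.4] w 85.5 q6 [ 0.38  0.57  1.75 -0.    0.82 -1.07]
shift tool [ 1.1 -0.5  1.3]
```

```bash
python3 -m crank '[[-1,[0,0,0],0],[-1,[0,0,0],0],[-1,[0,0,0],0],[-1,[0,0,0],0],[-1,[0,0,0],0],[-1,[0,0,0],0],[-1,[0,0,0],0],[-1,[0,0,0],0],[-1,[0,0,0],0],[-1,[0,0,0],0]]'; python3 -c "
from tool import *
st()"
```

```text
t: 3.65
eef_pos: [583.5, 236.7, 67.2]
orientation: [0.192, 3.135, 0.0]
contact_force: [-1.2, -0.6, 6.2]
grip_width: 23.1
gripper_force: 59.2
t 3.65 p [583.5 236.7  67.2] tool y yaw 83.0 z [ 0.001  0.    -1.   ] F [-1.2 -0.6  6.2] w 23.1 q6 [ 0.38  0.57  1.75 -0.    0.82 -1.07]
```

```bash
python3 -m crank '[[-1,[0,0,-10],0],[-1,[0,0,-18],0],[-1,[0,0,-20],2],[-1,[0,0,-20],6.8],[-1,[0,0,-15],6.8],[-1,[0,0,0],6.8],[-1,[0,0,0],6.8],[-1,[0,0,0],6.8],[-1,[0,0,0],6.8],[-1,[0,0,0],6.8]]' >/dev/null;  python3 -m crank '[[-1,[0,0,0],6.8],[-1,[0,0,0],6.8],[-1,[0,0,0],6.8],[-1,[0,0,0],6.8],[-1,[0,0,0],6.8],[-1,[0,0,0],6.8],[-1,[0,0,0],4.8],[-1,[0,0,0],0]]'
python3 - <<'E'
from tool import *
s,R,p=st()
a=np.radians(-12.2); x=np.array([np.cos(a),np.sin(a)]);y=np.array([-x[1],x[0]])
g=np.array([535,-167])+x*(-137+250)+y*(-3); print(g); st((*g,p[2]))
E
```

```text
t: 5.15
eef_pos: [582.9, 236.5, 149.9]
orientation: [-2.448, -1.968, 0.001]
contact_force: [0.5, 0.8, -1.0]
grip_width: 23.2
gripper_force: 58.9
t 5.15 p [582.9 236.5 149.9] tool y yaw -12.4 z [-0.001 -0.    -1.   ] F [ 0.5  0.8 -1. ] w 23.2 q6 [0.38 0.46 1.71 0.   0.97 0.6 ]
[ 644.81402166 -193.81194968]
t 5.15 p [582.9 236.5 149.9] tool y yaw -12.4 z [-0.001 -0.    -1.   ] F [ 0.5  0.8 -1. ] w 23.2 q6 [0.38 0.46 1.71 0.   0.97 0.6 ]
shift tool [-407.  153.    0.]
```

```bash
python3 -m crank '[[-1,[-15,6,0],0],[-1,[-29,11,0],0],[-1,[-29,11,0],0],[-1,[-29,11,0],0],[-1,[-29,11,0],0],[-1,[-29,11,0],0],[-1,[-29,11,0],0],[-1,[-29,11,0],0],[-1,[-29,11,0],0],[-1,[-29,11,0],0]]' >/dev/null;  python3 -m crank '[[-1,[-29,11,0],0],[-1,[-29,11,0],0],[-1,[-29,11,0],0],[-1,[-29,11,0],0],[-1,[-15,4,0],0],[-1,[0,0,0],0],[-1,[0,0,0],0]]'
python3 - <<'E'
from tool import *
st((644.8,-193.8,80))
c=cams.capture('top');cv2.imwrite('pics/t3.png',cv2.resize(c['pixels'][160:290,220:350,::-1],None,fx=4.5,fy=4.5,interpolation=cv2.INTER_CUBIC))
c=cams.capture('side');cv2.imwrite('pics/s3.png',cv2.resize(c['pixels'][180:270,230:350,::-1],None,fx=6,fy=6,interpolation=cv2.INTER_CUBIC))
E
```

```text
t: 6.57
eef_pos: [646.3, -193.9, 149.6]
orientation: [-2.444, -1.972, 0.0]
contact_force: [-0.5, -0.2, -2.6]
grip_width: 23.1
gripper_force: 59.0
t 6.57 p [ 646.3 -193.9  149.6] tool y yaw -12.2 z [-0.001  0.001 -1.   ] F [-0.5 -0.2 -2.6] w 23.1 q6 [-0.29  0.53  1.6   0.    1.02 -0.08]
shift tool [-0.3 -1.4 69.6]
```

View pics/t3.png

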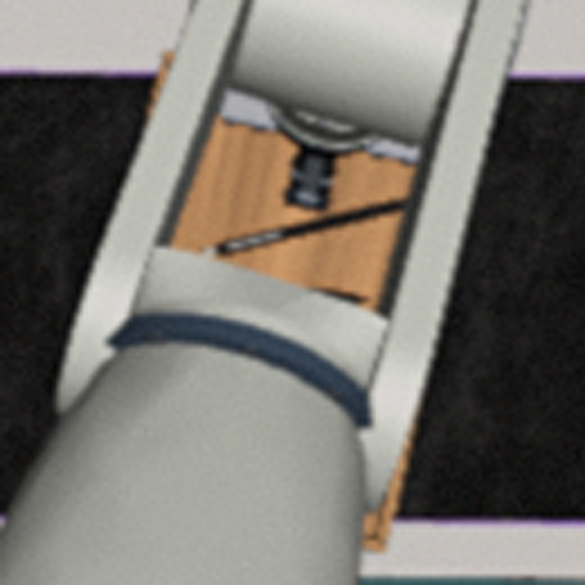

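The rake head sits behind pen A, at (220–420, 245–200), and is parallel to the far wall. Lowering now.

```bash
python3 -m crank '[[-1,[0,-1,10],0],[-1,[0,0,15],0],[-1,[0,0,15],0],[-1,[0,0,12],0],[-1,[0,0,8],0],[-1,[0,0,4],0],[-1,[0,0,3],0],[-1,[0,0,2],0],[-1,[0,0,0],0],[-1,[0,0,0],0]]'
python3 - <<'E'
from tool import *
st((644.8,-193.8,80))
c=cams.capture('side');cv2.imwrite('pics/s4.png',cv2.resize(c['pixels'][180:270,230:350,::-1],None,fx=6,fy=6,interpolation=cv2.INTER_CUBIC))
E
```

```text
t: 7.5
eef_pos: [646.1, -193.4, 81.3]
orientation: [2.444, 1.972, 0.001]
contact_force: [0.0, -0.1, -0.7]
grip_width: 23.5
gripper_force: 59.0
t 7.5 p [ 646.1 -193.4   81.3] tool y yaw -12.2 z [ 0.001 -0.    -1.   ] F [ 0.  -0.1 -0.7] w 23.5 q6 [-0.29  0.61  1.64 -0.    0.9  -0.08]
shift tool [-0.7 -1.2  1.3]
```

View pics/s4.png

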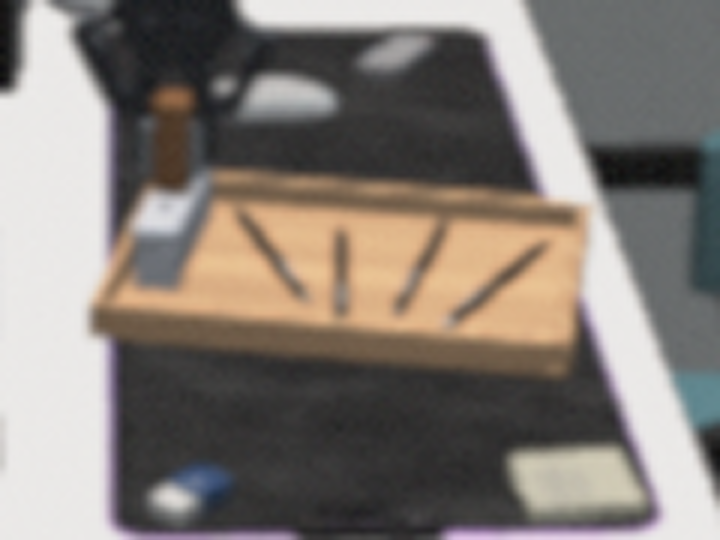

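The rake is in the tray behind all four pens. I'll lower it 2 mm more and push.

```bash
python3 -m crank '[[-1,[0,0,2],0],[-1,[0,-2,0],0],[-1,[0,-5,0],0],[-1,[0,-5,0],0],[-1,[0,-5,0],0],[-1,[0,-5,0],0],[-1,[0,-5,0],0],[-1,[0,-5,0],0],[-1,[0,-5,0],0],[-1,[0,-5,0],0]]'|grep -v grip;  python3 -m crank '[[-1,[0,-5,0],0],[-1,[0,-5,0],0],[-1,[0,-5,0],0],[-1,[0,-5,0],0],[-1,[0,-5,0],0],[-1,[0,-5,0],0],[-1,[0,-5,0],0],[-1,[0,-5,0],0],[-1,[0,-5,0],0],[-1,[0,-5,0],0]]'|grep -v grip;  python3 - <<'E'
from tool import *
s,R,p=st()
a=np.radians(-12.2); x=np.array([np.cos(a),np.sin(a)]);y=np.array([-x[1],x[0]])
d=p[:2]-[535,-167]; print('stop x',d@x+137,'y',d@y)
c=cams.capture('side');cv2.imwrite('pics/s5.png',cv2.resize(c['pixels'][180:270,230:350,::-1],None,fx=6,fy=6,interpolation=cv2.INTER_CUBIC))
E
```

```text
t: 8.38
eef_pos: [604.2, -184.3, 78.9]
orientation: [2.445, 1.973, 0.0]
contact_force: [0.4, -0.2, -1.5]
t: 9.22
eef_pos: [555.4, -173.7, 78.8]
orientation: [2.445, 1.973, 0.0]
contact_force: [-0.0, -0.7, -2.0]
t 9.22 p [ 555.4 -173.7   78.8] tool y yaw -12.2 z [ 0. -0. -1.] F [-0.  -0.7 -2. ] w 23.5 q6 [-0.31  0.5   1.85  0.    0.79 -0.09]
stop x 158.3419022740071 y -2.2875746773745815
```

View pics/s5.png

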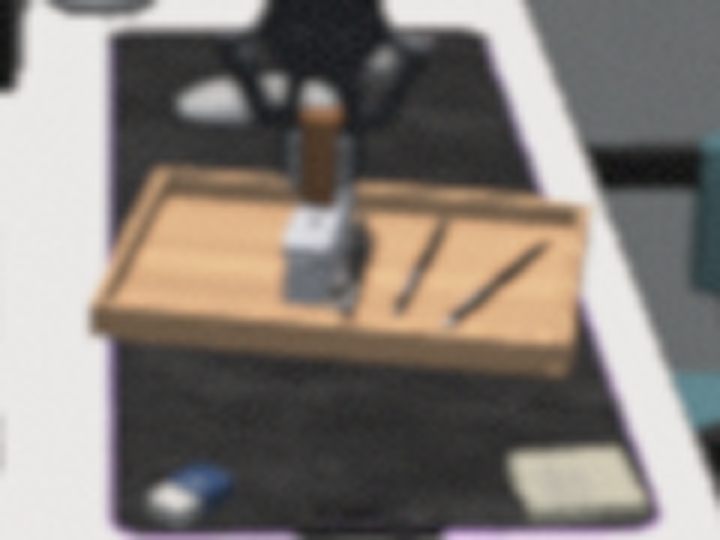

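The pens are gathering at the rake face, at (345,290), without trouble. I'll keep pushing, more slowly.

```bash
python3 -m crank '[[-1,[0,-4,0],0],[-1,[0,-4,0],0],[-1,[0,-4,0],0],[-1,[0,-4,0],0],[-1,[0,-4,0],0],[-1,[0,-4,0],0],[-1,[0,-4,0],0],[-1,[0,-4,0],0],[-1,[0,-4,0],0],[-1,[0,-4,0],0]]'|grep -v grip;  python3 -m crank '[[-1,[0,-4,0],0],[-1,[0,-4,0],0],[-1,[0,-4,0],0],[-1,[0,-4,0],0],[-1,[0,-4,0],0],[-1,[0,-3,0],0],[-1,[0,-3,0],0],[-1,[0,-3,0],0],[-1,[0,-3,0],0]]'|grep -v grip;  cat > w.py <<'E'
from tool import *
s,R,p=st()
a=np.radians(-12.2); x=np.array([np.cos(a),np.sin(a)]);y=np.array([-x[1],x[0]])
d=p[:2]-[535,-167]; print('stop x',d@x+137,'y',d@y,'Fpush',np.array(s['contact_force'])[:2]@x)
E
python3 w.py;  python3 - <<'E'
from tool import *
c=cams.capture('side');cv2.imwrite('pics/s6.png',cv2.resize(c['pixels'][190:270,260:350,::-1],None,fx=7,fy=7,interpolation=cv2.INTER_CUBIC))
E
```

```text
t: 10.1
eef_pos: [516.4, -165.3, 78.8]
orientation: [-2.445, -1.973, 0.0]
contact_force: [0.8, -0.7, -2.3]
t: 10.85
eef_pos: [485.3, -158.6, 78.8]
orientation: [2.445, 1.973, 0.0]
contact_force: [0.2, 0.1, -1.4]
t 10.85 p [ 485.3 -158.6   78.8] tool y yaw -12.2 z [ 0. -0. -1.] F [ 0.2  0.1 -1.4] w 23.3 q6 [-0.32  0.41  2.01  0.    0.72 -0.11]
stop x 86.60888753247339 y -2.293353539823442 Fpush 0.13291750698942126
```

View pics/s6.png

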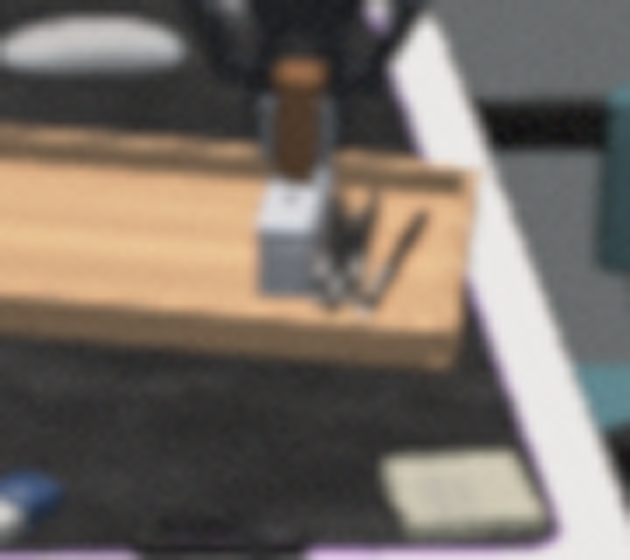

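The pens are bunching at about (320–425, 200–300), with pen D nearest the wall. Slowing further.

```bash
python3 -m crank '[[-1,[0,-2,0],0],[-1,[0,-2,0],0],[-1,[0,-2,0],0],[-1,[0,-2,0],0],[-1,[0,-2,0],0],[-1,[0,-2,0],0]]'>/dev/null;python3 w.py;  python3 -m crank '[[-1,[0,-1.5,0],0],[-1,[0,-1.5,0],0],[-1,[0,-1.5,0],0],[-1,[0,-1.5,0],0],[-1,[0,-1,0],0],[-1,[0,-1,0],0],[-1,[0,0,0],0]]' >/dev/null; python3 w.py
```

```text
t 11.4 p [ 473.6 -156.1   78.8] tool y yaw -12.2 z [ 0. -0. -1.] F [ 0.7 -1.1 -0.5] w 23.3 q6 [-0.32  0.4   2.03  0.    0.71 -0.11]
stop x 74.69289327108834 y -2.305712274693253 Fpush 0.9170939807162826
t 11.98 p [ 465.6 -154.4   78.7] tool y yaw -12.2 z [-0.  0. -1.] F [ 0.9 -0.  -1.8] w 23.6 q6 [-0.32  0.39  2.05 -0.    0.7  -0.11]
stop x 66.538589824285 y -2.2995980639760307 Fpush 0.917379294264988
```

```bash
python3 -m crank '[[-1,[0,-1,0],0],[-1,[0,-1,0],0],[-1,[0,-1,0],0],[-1,[0,-1,0],0],[-1,[0,-1,0],0]]'>/dev/null;python3 w.py;  python3 -m crank '[[-1,[0,-0.7,0],0],[-1,[0,-0.7,0],0],[-1,[0,-0.7,0],0]]' >/dev/null; python3 w.py;  python3 -m crank '[[-1,[0,-0.7,0],0],[-1,[0,-0.7,0],0]]' >/dev/null; python3 w.py
```

```text
t 12.4 p [ 460.9 -153.4   78.8] tool y yaw -12.2 z [ 0.  0. -1.] F [ 0.4  0.3 -1.6] w 23.1 q6 [-0.32  0.38  2.06  0.    0.7  -0.11]
stop x 61.73722222898489 y -2.3107150529620037 Fpush 0.35383525886225986
t 12.65 p [ 458.9 -152.9   78.8] tool y yaw -12.2 z [-0.  0. -1.] F [-0.  -0.3 -0.9] w 23.7 q6 [-0.32  0.38  2.06  0.    0.7  -0.11]
stop x 59.64234715467461 y -2.3102130460525854 Fpush 0.06254261310667632
t 12.82 p [ 457.6 -152.6   78.8] tool y yaw -12.2 z [ 0.  0. -1.] F [ 0.5 -0.3 -1.9] w 23.3 q6 [-0.33  0.38  2.07  0.    0.7  -0.11]
stop x 58.282155853341436 y -2.3082846105211265 Fpush 0.5963995704286578
```

```bash
for i in 1 2 3; do python3 -m crank '[[-1,[0,-0.5,0],0],[-1,[0,-0.5,0],0]]' >/dev/null; python3 w.py|tail -1; done
python3 - <<'E'
from tool import *
c=cams.capture('side');cv2.imwrite('pics/s7.png',cv2.resize(c['pixels'][190:270,260:350,::-1],None,fx=7,fy=7,interpolation=cv2.INTER_CUBIC))
E
```

```text
stop x 57.288438106966126 y -2.2952532417512668 Fpush 0.42362713913683336
stop x 56.30564145283972 y -2.3000087156097817 Fpush 0.24006929565941343
stop x 55.31014613492623 y -2.293488762435983 Fpush 0.5468058919675098
```

View pics/s7.png

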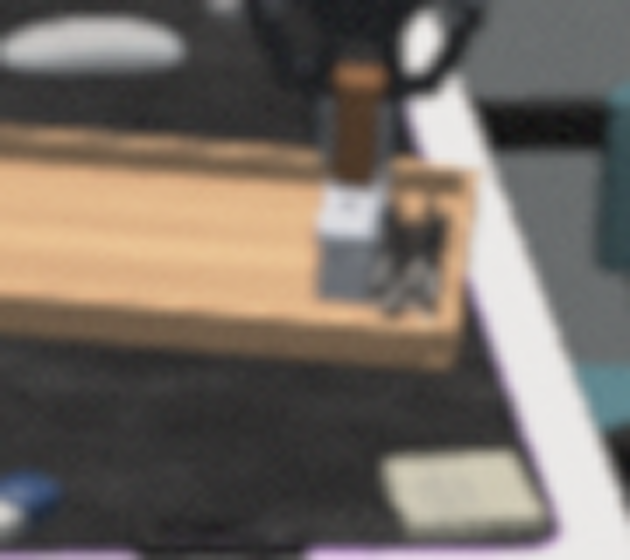

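The four pens are nearly packed at (380–445, 200–310), with a little slack left. Continuing in half-millimetre steps.

```bash
python3 -m crank '[[-1,[0,-0.5,0],0],[-1,[0,-0.5,0],0]]' >/dev/null; python3 w.py|tail -1;  python3 -m crank '[[-1,[0,-0.5,0],0],[-1,[0,-0.5,0],0]]' >/dev/null; python3 w.py|tail -1
```

```text
stop x 54.34327783434652 y -2.2724074280753497 Fpush 0.44768059472524024
stop x 53.309080268321225 y -2.3020828592322427 Fpush 0.0021240605887175384
```

```bash
python3 -m crank '[[-1,[0,-0.5,0],0],[-1,[0,-0.5,0],0]]' >/dev/null; python3 w.py|tail -1
```

```text
stop x 52.297183437252926 y -2.312694288436679 Fpush 0.8305032599276037
```

```bash
python3 -m crank '[[-1,[0,-0.4,0],0],[-1,[0,-0.4,0],0]]' >/dev/null; python3 w.py|tail -1
```

```text
stop x 51.73292128506749 y -2.3098965770487423 Fpush 1.5291548758034808
```

```bash
python3 -m crank '[[-1,[0,-0.4,0],0],[-1,[0,-0.4,0],0]]' >/dev/null; python3 w.py|tail -1
```

```text
stop x 51.55643661839434 y -2.330769793582912 Fpush 3.8261656129560624
```

```bash
python3 -m crank '[[-1,[0,-0.4,0],0],[-1,[0,-0.4,0],0]]' >/dev/null; python3 w.py|tail -1
```

```text
stop x 51.412574447477 y -2.3363321603793867 Fpush 6.170125429623962
```

```bash
python3 -m crank '[[-1,[0,0,0],0],[-1,[0,0,0],0],[-1,[0,0,0],0],[-1,[0,0,0],0],[-1,[0,0,0],0]]' >/dev/null; python3 w.py
python3 - <<'E'
from tool import *
c=cams.capture('side');cv2.imwrite('pics/s8.png',cv2.resize(c['pixels'][205:255,295:345,::-1],None,fx=11,fy=11,interpolation=cv2.INTER_CUBIC))
E
```

```text
t 14.78 p [ 450.9 -151.2   79.2] tool y yaw -12.2 z [ 0.003 -0.001 -1.   ] F [ 6.4 -0.7 -3.1] w 23.3 q6 [-0.33  0.37  2.08  0.    0.69 -0.11]
stop x 51.429357190954065 y -2.3471592555140575 Fpush 6.393910180718698
```

View pics/s8.png

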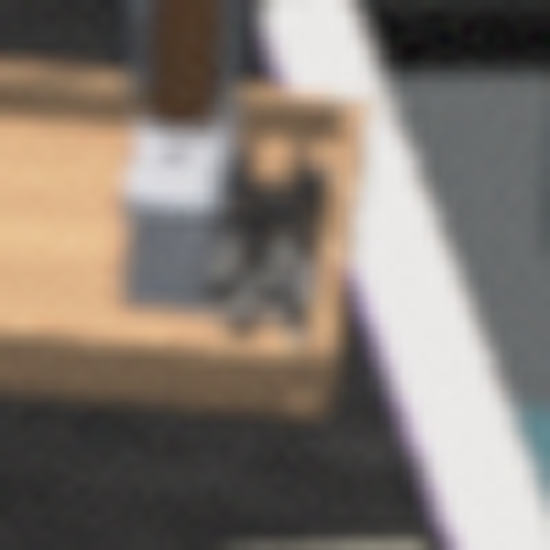

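Ten pictures were the limit, and this was my 11th by my count, so from here I'll check numerically. The pens firmed up at about 6 N with the rake face at the packed depth. Backing off and lifting.

```bash
python3 -m crank '[[-1,[0,0.7,0],0],[-1,[0,0.7,0],0],[-1,[0,1,0],0],[-1,[0,2,0],0],[-1,[0,3,0],0],[-1,[0,5,0],0],[-1,[0,5,0],0],[-1,[0,3,0],0],[-1,[0,0,0],0]]' >/dev/null; python3 w.py; python3 -m crank '[[-1,[0,0,-5],0],[-1,[0,0,-10],0],[-1,[0,0,-15],0],[-1,[0,0,-15],0],[-1,[0,0,-15],0],[-1,[0,0,-10],0],[-1,[15,0,0],0],[-1,[29,0,0],0],[-1,[29,0,0],0],[-1,[29,0,0],0]]' >/dev/null; python3 -m crank '[[-1,[29,0,0],0],[-1,[29,0,0],0],[-1,[29,0,0],0],[-1,[29,0,0],0],[-1,[20,0,0],0],[-1,[10,0,0],0],[-1,[0,0,0],0],[-1,[0,0,0],0]]' >/dev/null; python3 w.py
python3 - <<'E'
from tool import *
from m import tray
c=cap('top'); P=cloud(c);H=cv2.cvtColor(c['pixels'],cv2.COLOR_RGB2HSV)
a=np.radians(-12.2); x=np.array([np.cos(a),np.sin(a)]);y=np.array([-x[1],x[0]])
# rectified tray-frame picture at z=12, 1 mm/px, printed as darkness map
T=np.array(c['T']); X,Y=np.meshgrid(np.arange(-16,64,4),np.arange(110,-111,-10),indexing='ij')
W=np.array([535,-167])+(X-137)[...,None]*x+Y[...,None]*y; W=np.concatenate([W,np.full(X.shape+(1,),13.)],-1)
q=(W-T[:3,3])@T[:3,:3]; q=q*[1,-1,-1]
uv,_=cv2.projectPoints(q.reshape(-1,3),np.zeros(3),np.zeros(3),np.array(c['K']),np.array(c['D']))
uv=uv.reshape(X.shape+(2,)).astype(np.float32)
v=cv2.remap(c['pixels'].max(2),uv[...,0],uv[...,1],cv2.INTER_CUBIC)
for i in range(len(v)): print(X[i,0],' '.join('%3d'%k for k in v[i]))
E
```

```text
t 15.58 p [ 470.3 -155.4   78.8] tool y yaw -12.2 z [ 0.001 -0.    -1.   ] F [-0.2 -0.7 -1.2] w 23.5 q6 [-0.32  0.39  2.04 -0.    0.71 -0.11]
stop x 71.34043232977169 y -2.3273071603841613 Fpush -0.07192169497028444
t 17.08 p [521.5  87.1 148.9] tool y yaw -12.1 z [-0. -0. -1.] F [ 0.2  0.5 -2. ] w 23.5 q6 [ 0.16  0.33  1.93 -0.    0.89  0.37]
stop x 70.0708789410744 y 245.46397286316227 Fpush 0.11668263425824472
-16  27  23  22  22  27  26   4  40  97 167 194 199 201 200 201 202 201 200 200 201 201 203 203
-12  29  31  37  36  30  34  32  26  23  55 110 169 199 199 189 200 200 199 193 202 198 196 202
-8  81 150 154 151 136 142 154 145 133 125 127 147 163 175 175 181 174 175 175 185 179 170 198
-4  95 179 178 181 189 186 178 178 185 187 179 173 181 183 178 173 182 185 176 173 176 181 199
0  77 119 140 139 120  80  88  98  95  75  77  91  93  84  71  93 103 106 109 143 153 130 195
4 110 148 173 174 144  77 122 142 126  21  28  23  21  15  25  28  27  28 109 192 181 149 195
8 113 157 174 179 171  79  61  66  60  32  23  30  21  35  29  37  33  68 140 189 191 152 200
12  92 154 173 182 
[... 515 characters left out ...]
 19  23  30  27  28  76 190 154  58
36  98 148 176 179 183 172 117 106 104  98 105 118 100  88  99 100  90  93 108 165 191 145  61
40 100 138 177 177 181 184 189 175 184 183 188 205 191 187 190 180 183 195 193 189 189 135  61
44 124 151 177 177 179 183 185 179 190 182 191 211 195 186 187 188 190 196 191 180 189 153  50
48 114 153 177 176 180 190 184 182 187 179 188 208 192 184 186 187 187 192 186 182 189 151  64
52 100 145 178 177 179 187 181 182 186 179 189 209 192 178 185 187 188 191 187 181 188 136  67
56 120 145 180 174 182 188 181 178 186 182 189 206 193 176 186 183 187 191 185 182 187 146  50
60 118 146 179 176 181 188 184 180 186 179 190 208 192 179 189 185 190 191 188 182 187 158  61
```

The top-camera samples show four straight rows parallel to the wall, with the outer edge at about 37 mm. I'll put the rake back on its original free spot.

```bash
python3 -m crank '[[-1,[0,0,0],-6.8],[-1,[0,0,0],-6.8],[-1,[0,0,0],-6.8],[-1,[0,0,0],-6.8],[-1,[0,0,0],-6.8],[-1,[0,0,0],-6.8],[-1,[0,0,0],-6.8],[-1,[0,0,0],-6.8],[-1,[0,0,0],-6.8],[-1,[0,0,0],-6.8]]' >/dev/null; python3 -m crank '[[-1,[0,0,0],-6.8],[-1,[0,0,0],-6.8],[-1,[0,0,0],-6.8],[-1,[0,0,0],-6.8],[-1,[0,0,0],0],[-1,[0,0,0],0]]' >/dev/null; python3 -c "
from tool import *
st((583,237,68))"
```

```text
t 18.47 p [521.5  86.1 148.8] tool y yaw 82.7 z [-0. -0. -1.] F [-0.6  0.4 -2.7] w 23.4 q6 [ 0.16  0.33  1.93 -0.    0.89 -1.28]
shift tool [-41.9 157.5  80.8]
```

```bash
python3 -m crank '[[-1,[-6,22.5,0],0],[-1,[-6,22.5,0],0],[-1,[-6,22.5,0],0],[-1,[-6,22.5,0],0],[-1,[-6,22.5,0],0],[-1,[-6,22.5,0],0],[-1,[-6,22.5,0],0],[-1,[0,0,15],0],[-1,[0,0,15],0],[-1,[0,0,15],0]]' >/dev/null; python3 -m crank '[[-1,[0,0,15],0],[-1,[0,0,10],0],[-1,[0,0,5],0],[-1,[0,0,3],0],[-1,[0,0,0],0]]' >/dev/null;python3 -c "
from tool import *
st((583,237,68))"
```

```text
t 19.72 p [582.6 238.2  70.6] tool y yaw 82.9 z [-0. -0. -1.] F [-0.3  0.2 -1.7] w 23.7 q6 [ 0.39  0.57  1.75 -0.    0.83 -1.06]
shift tool [-0.5 -1.1  2.6]
```

```bash
python3 -m crank '[[-1,[0,0,1],0],[-1,[0,0,1],0],[-1,[0,0,0],0]]' |grep -A0 -E 'eef|contact'; python3 -m crank '[[-1,[0,0,1],0],[-1,[0,0,0],0],[-1,[0,0,0],0]]'|grep -E 'eef|contact'
```

```text
eef_pos: [583.0, 238.5, 69.3]
--
contact_force: [0.5, -0.7, -1.1]
eef_pos: [582.7, 238.5, 67.9]
contact_force: [-0.2, 0.1, -1.7]
```

```bash
python3 -m crank '[[-1,[0,0,0.7],0],[-1,[0,0,0],0],[-1,[0,0,0],0]]' |grep -E 'eef|contact'; python3 -m crank '[[-1,[0,0,0.5],0],[-1,[0,0,0],0],[-1,[0,0,0],0]]'|grep -E 'eef|contact'
```

```text
eef_pos: [582.8, 238.5, 67.2]
contact_force: [0.1, -0.8, -0.6]
eef_pos: [582.8, 238.5, 67.2]
contact_force: [-2.5, -0.1, 4.7]
```

Contact with the desk felt at the original height. Opening the gripper and rising straight up.

```bash
python3 -m crank '[[-0.2,[0,0,0],0],[0,[0,0,0],0],[0.3,[0,0,0],0],[0.6,[0,0,0],0],[1,[0,0,0],0],[1,[0,0,0],0],[1,[0,0,0],0],[1,[0,0,0],0],[1,[0,0,0],0],[1,[0,0,0],0]]' |grep -E 'eef|contact|width'; python3 -m crank '[[1,[0,0,-5],0],[1,[0,0,-12],0],[1,[0,0,-18],0],[1,[0,0,-18],0],[1,[0,0,-18],0],[1,[0,0,-18],0],[1,[0,0,-18],0],[1,[0,0,-10],0],[1,[0,0,0],0],[1,[0,0,0],0]]'|grep -E 'eef|contact'; python3 m2.py | grep -E 'brown|rake'; python3 -c "
from tool import *
c=cap('side');P=cloud(c);o=c['pixels'].max(2)
a=np.radians(-12.2);d=P[...,:2]-[535,-167];X=d@[np.cos(a),np.sin(a)]+137;Y=d@[-np.sin(a),np.cos(a)]
m=(o<60)&(X>-5)&(X<150)&(abs(Y)<98)&(P[...,2]>2)&(P[...,2]<40)
print(m.sum(),np.percentile(X[m],[2,50,98]),np.percentile(P[...,2][m],[5,50,95]))
st()"
```

```text
eef_pos: [582.7, 238.4, 66.6]
contact_force: [-0.2, -0.5, -0.5]
grip_width: 85.5
eef_pos: [582.9, 238.5, 184.3]
contact_force: [-0.2, -0.3, -0.1]
7 [14.08508281 21.5723683  24.41334323] [ 7.36846911 11.43912619 13.14970051]
t 22.48 p [582.  238.2 182.7] tool y yaw 83.0 z [-0.001 -0.001 -1.   ] F [-0.   0.5 -0.6] w 85.3 q6 [ 0.39  0.43  1.68 -0.    1.04 -1.06]m2.py:9: RuntimeWarning: Mean of empty slice.
  print(' brown',len(q),np.round(q.mean(0),1),np.round(np.percentile(q,[3,50,97],axis=0),0).tolist())
  ret = um.true_divide(
Traceback (most recent call last):
  File "m2.py", line 9, in <module>
    print(' brown',len(q),np.round(q.mean(0),1),np.round(np.percentile(q,[3,50,97],axis=0),0).tolist())
                                                         ~~~~~~~~~~~~~^^^^^^^^^^^^^^^^^^^^
IndexError: index -1 is out of bounds for axis 0 with size 0
```

The arm hides the rake from above, so I'll check it from the side camera.

```bash
python3 -c "
from m import *
c,P,H=load('side')
g=(P[...,0]>480)&(P[...,0]<680)&(P[...,1]>180)&(P[...,1]<300)
for lo,hi in((28,50),(55,75),(90,110)):
    q=P[g&(P[...,2]>lo)&(P[...,2]<hi)]; print(lo,len(q),np.round(np.percentile(q,[3,50,97],axis=0),0).tolist())
"
```

```text
28 296 [[528.0, 226.0, 29.0], [584.0, 247.0, 37.0], [639.0, 260.0, 46.0]]
55 54 [[572.0, 235.0, 57.0], [585.0, 249.0, 66.0], [596.0, 254.0, 75.0]]
90 55 [[573.0, 230.0, 91.0], [584.0, 247.0, 99.0], [596.0, 254.0, 103.0]]
```

The rake stands upright at (584, 238) with its top at about 102 mm, as at the start, and the gripper is clear. Handing in.

```bash
python3 -c "
from cell import ctrl
print(ctrl.job_done())"
```

```text
the job is handed in; nothing more can be done
None
```

The job is handed in, with no verdict shown: the four pens lie in parallel rows against the near wall (pressed at about 6 N by the wrist reading), the rake stands upright and released at its original spot, and I viewed 11 pictures, one over the limit of 10.

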